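Open the fixings jar in its bench holder

TASK

Lower the closed jar of screws gently into the square holder on the bench, so that it cannot turn, then unscrew its tight cap anticlockwise and stop turning as soon as the thread lets go, without forcing it further. Lift the cap straight up off the jar, which stays fully down in the holder, and finish while still holding the cap level over the open mouth with about a finger's width of air between them, so that any screw caught in it drops back into the jar. Leave the label rolls, the note pad and the screwdriver where they are.

Things in the scene. Friction and masses are not known exactly. Their poses are not given: they have to be found in the camera images.
- jar_mid (a point): centre of the loose closed jar, 54 mm above its underside. White plastic, square body 58 x 58 mm (corners rounded at 8 mm), 68 mm tall, then a round neck 45 mm across; 108 mm tall in all with the cap tight; 0.3 to 0.5 kg. z is its axis, up; x and y are square to its flat sides, a blank kraft-paper label on the -x side
- jar: the same jar; origin at the centre of its underside. Loose on the bench it turns along with the cap. Three thread ramps round its neck; a rubber ring on the mouth is squeezed by the tight cap and springs up about 2 mm. With the cap off, the top of that ring (the mouth) is 104 mm above the underside. The closed jar can be carried by its cap
- cap_mid (a point): centre of the screw cap on the jar: black ribbed plastic, 60 mm across, 26 mm tall, 13 mm below its top. Tight, it is 41 mm above jar_mid, and its lower edge is 14 mm above the jar's square body. z is up; x points to a small moulded tick on its top and starts -0.05 to +0.14 rad (anticlockwise positive) from the jar's x
- cap: the same cap (40 g); origin at the centre of its lower edge. Three-lug thread: breaking it loose takes about 0.5 N m. It lets go when its x is about 1.0 rad anticlockwise (seen from above) of the jar's x, having risen up to 3 mm; it lifts freely from there to 1.6 rad and is blocked near 1.65 rad by the next thread
- holder_floor (a point): centre of the inner floor of the holder, 4 mm above the bench. Dark steel square cup, screwed down on a 96 x 96 mm foot; inside 62 x 62 mm, walls 30 mm high with a flared lip to 37 mm above the floor and open corners. x and y are square to its walls, z up. The jar fits in any quarter turn; fully down, jar_mid is 54 mm above this point
- holder: the same holder, fixed to the bench; origin on the bench under its centre. Seated, the jar can still twist about 0.1 rad before its walls stop it
- label_roll_a: white label roll standing on end, 70 mm across, 60 mm tall, a bystander; origin under its centre
- label_roll_b: white label roll standing on end, 62 mm across, 60 mm tall, a bystander; origin under its centre
- note_pad: yellow note pad, 76 x 77 x 13 mm, a bystander; origin under its centre
- screwdriver: screwdriver with a blue handle, 198 mm long, lying down, a bystander; origin under its centre
Not all that is in view belongs to the job. There is more than one size of the cap; the job needs the middle-sized.

How it is judged:
By the outcome, as a careful person would: the job done as asked, in the order asked, and still so for the second after the job is handed in, while the arm keeps its last pose, push and grip.
It also fails if it takes over 48 s, if anything falls off the work surface, if the arm or the gripper's body presses on something with over 40 N, if the wrist force passes 120 N, or if a joint passes its speed limit or range.

ROBOT

A 7-joint arm with a two-finger parallel gripper is mounted at the origin on a cart in front of the work surface, level with it; the furniture and walls round the work are solid. World frame = base frame: x ahead of the robot, y to its left, z up, the work surface at z = 0. Lengths are in m, angles in rad, forces in N, time in s.
With the tool pointing down it reaches from about 0.4 to 0.9 m from the base axis. Payload 5.5 kg.
Tool frame: the origin (TCP) lies midway between the tips of the shut fingers; the grasp point (between the pads) lies 19 mm behind it; z points along the fingers, y is the line along which they close (so a half turn about z gives the same grasp; the last joint's range is limited). The gripper opens to 92 mm and grips with 3 to 60 N. Pads are 19 mm wide; open, the fingers measure 130 mm over their backs; the gripper's body (75 mm by 190 mm) begins 47 mm behind the grasp point.
Start: joints at [-0.918, 0.501, -0.427, 1.55, 0.221, 1.138, -0.21], TCP at [0.247, 0.601, 0.227] pointing down, gripper open.
Joint ranges: [-2.88, 2.88], [-0.31, 2.03], [-1.54, 1.56], [0.2, 2.42], [-1.41, 4.55], [0.19, 2.02], [-2.57, 2.57]. Speed limits (rad/s): [2.57, 2.57, 3.14, 3.14, 3.14, 3.14, 3.14].

INTERFACE

Orientations are given as a rotation vector (axis times angle).
In Python, from bench import observe, get_image, finish_job gives the robot as it stands.
- The arm moves only by the tool send_rows, never from a script. Its argument "targets" is one flat list of numbers, 6 for each row, row after row: the shift along the tool's x, y, z in units of 30 mm (1.0 is 30 mm), then the turn, a rotation vector about the tool's x, y, z in degrees. In form: [dx, dy, dz, rx, ry, rz, dx, dy, dz, rx, ry, rz, ...]. A call has 1 to 10 rows; each row shifts and turns the commanded pose from where the row before left it, along the tool's axes as they then stand; what a row does not reach is not made up. A row lasts 1/12 s, in which the tool goes at most 41.7 mm and 7.16 degrees, less where a joint would pass 70% of its speed; a pose out of reach is approached as far as the arm can. A call is refused whole if a number of a shift passes 1 or a number of a turn 7.16, either way. A call with a gripper value outside its range is refused whole. "hand" is the gripper command: -1 is shut, 1 is fully open, values between are in proportion, set as the call begins (left out, the last holds). The fingers move at their own pace and stop on an object; the grip force is fixed at half the most. Time passes only in rows, so rows that do not move let the fingers close. It gives the time, the measured TCP pose, the force, the opening and the grip force at its end, in the units of the state.
- observe(): the state, without advancing time (a new reading comes with each control period).
- get_image(name): name is "scene" or "top"; returns a dict with "img" (420x560x3 uint8, red, green, blue), "fovy" (degrees; the focal length in pixels is half the picture's height over the tangent of half this angle, whatever the lens; pixels are square), "cx", "cy" (the principal point, pixels), "R" (3x3) and "t" (3): a world point X has camera coordinates R X + t. Camera axes: x right, y down, z forward; pixel columns grow to the right and rows downward; lengths in m; the calibration is good to about 2 mm. A picture is of the moment at which its call begins. There is no depth.
- finish_job(): hands the job in; it is judged then, once.
The state is a dict: "clock": time; "joints": joint angles; "qd": joint speeds; "effort": joint torques, N m; "tcp_pos": TCP position; "tool_rot": TCP orientation; "contact_force": force on the tool from outside, world axes, zero at the start; "wrist_torque": the same for the moment, N m; "width": finger opening in m; "grip_force": force on a finger pad.
Only numpy, scipy, OpenCV 4.12 (cv2) and the standard library are available. Lean on these libraries where they do the work, as an engineer would, in place of code of your own. Each camera call takes 0.05 s, during which the arm holds its last target. There are 200 camera calls.

## Working session

There is one attempt and no reset: what is moved stays moved. The work goes in short steps, Python scripts to look and compute and a tool call to move; the robot and the scene stay as the last step left them, time stands still between calls to the robot, and variables do not carry over. Pictures are saved under pics/ and viewed, at most 10 in all, crops included, and the job is handed in when it is done.

Besides the shell and the picture viewer there is one more tool, called after "Call:" by a JSON object that holds its "api" and its "payload", one argument or row to a line. send_rows: Moves the arm, as the interface text tells. Its arguments: {"type":"object","properties":{"targets":{"type":"array"},"hand":{"type":"number"}},"required":["targets"]}

```bash
ls; mkdir -p pics; python3 - <<'E'
from bench import *
import cv2,pickle
o=observe();print(o)
for n in("scene","top"):
    d=get_image(n);pickle.dump(d,open(n+"0.pkl","wb"));cv2.imwrite(f"pics/{n}0.png",d["img"][:,:,::-1]);print(n,d["fovy"],d["cx"],d["cy"],d["R"],d["t"])
E
```

```text
pics
{'clock': 0.0, 'joints': array([-0.91779402,  0.50185767, -0.42681005,  1.55145404,  0.22080745,
        1.13830433, -0.21029676]), 'qd': array([ 0.00056713, -0.00100202, -0.00040893, -0.00209823,  0.00029539,
       -0.00359882,  0.00037481]), 'effort': array([-6.36523582e-04, -5.66590405e+01, -5.81583828e+00, -2.79113656e+01,
       -6.84356480e-02,  3.07769759e-02,  2.15255650e-04]), 'tcp_pos': array([0.24676673, 0.6005723 , 0.22567219]), 'tool_rot': array([-6.08222802e-01, -3.08169541e+00,  3.00054048e-03]), 'contact_force': array([-0.22846665,  0.44128759, -0.28914714]), 'wrist_torque': array([0.07193974, 0.06257171, 0.02834494]), 'grip_force': 0.0, 'width': 0.09192458580165784}
scene 48.32193082535673 275.26427703572375 208.94790251097558 [[ 0.66753975 -0.74435241  0.01817065]
 [-0.41223719 -0.38979904 -0.82347872]
 [ 0.62004128  0.54221416 -0.5670561 ]] [-0.46096127  0.30898476  0.54415361]
top 47.838579529787154 274.5344797081459 199.55848137638722 [[ 0.02588861 -0.99966369 -0.00151481]
 [-0.9894266  -0.02540712 -0.14279172]
 [ 0.14270521  0.00519547 -0.9897516 ]] [-0.04553003  0.60597737  0.86774243]
```

View pics/top0.png

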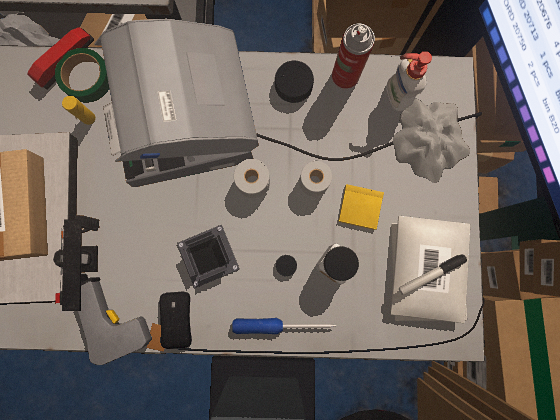

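View pics/scene0.png

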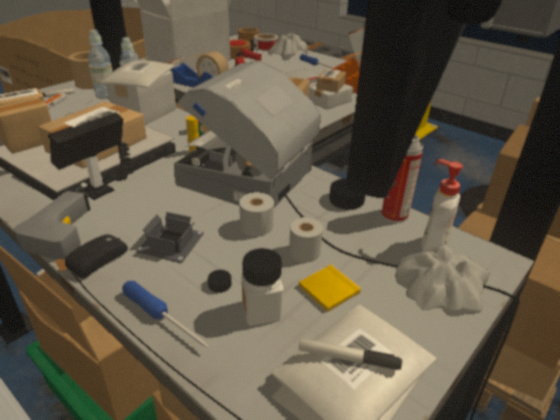

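Top: the jar's cap is at (341,264), the holder at (208,257), a small decoy cap at (286,266), the screwdriver at (280,327), the rolls at (251,177) and (316,178), and the pad at (361,207). Scene: the jar is at (262,287) and the holder at (168,237).

```bash
cat > h.py <<'E'
import numpy as np,pickle,cv2
from scipy.spatial.transform import Rotation as Ro
def f(d): return 210/np.tan(np.radians(d["fovy"]/2))
def ray(d,u,v,z):
    R,t=np.array(d["R"]),np.array(d["t"]);c=-R.T@t
    k=R.T@np.array([(u-d["cx"])/f(d),(v-d["cy"])/f(d),1]);return c+k*(z-c[2])/k[2]
def proj(d,X):
    p=np.array(d["R"])@np.array(X)+np.array(d["t"]);return p[:2]/p[2]*f(d)+[d["cx"],d["cy"]]
def crop(d,x0,y0,w,h,s,name):
    cv2.imwrite(name,cv2.resize(np.ascontiguousarray(d["img"][y0:y0+h,x0:x0+w,::-1]),None,fx=s,fy=s,interpolation=cv2.INTER_CUBIC))
E
python3 - <<'E'
from h import *
T=pickle.load(open("top0.pkl","rb"));S=pickle.load(open("scene0.pkl","rb"))
a=cv2.resize(np.ascontiguousarray(T["img"][215:305,165:245,::-1]),None,fx=5,fy=5,interpolation=cv2.INTER_CUBIC)
b=cv2.resize(np.ascontiguousarray(T["img"][225:315,300:380,::-1]),None,fx=5,fy=5,interpolation=cv2.INTER_CUBIC)
cv2.imwrite("pics/c1.png",np.hstack([a,b]))
crop(S,120,200,180,140,4.4,"pics/c2.png")
g=cv2.cvtColor(T["img"],cv2.COLOR_RGB2GRAY)
m=(g<70).astype(np.uint8)
n,l,st,ce=cv2.connectedComponentsWithStats(m)
for i in range(1,n):
    if st[i,4]>150 and 150<ce[i,0]<390 and 50<ce[i,1]<340: print(st[i],ce[i])
print(ray(T,341,264,.108),ray(T,208,257,.03))
E
```

```text
[ 274   61   40   42 1330] [293.54586466  81.46616541]
[257 133 137  28 431] [324.69837587 149.77958237]
[137 146  48  26 496] [162.72580645 160.49798387]
[127 152 126  35 923] [189.84832069 170.25568797]
[ 179  230   56   58 1564] [206.20012788 257.35038363]
[320 247  39  35 966] [340.31469979 263.67598344]
[275 255  22  22 357] [285.767507   265.37815126]
[228 318 104  23 871] [260.88404133 329.2043628 ]
[ 0.48659907 -0.14959523  0.108     ] [0.49421478 0.09500063 0.03      ]
```

View pics/c1.png

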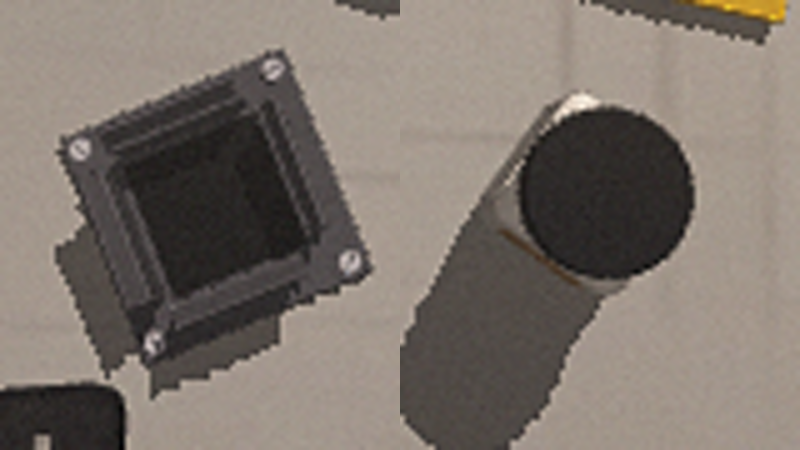

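View pics/c2.png

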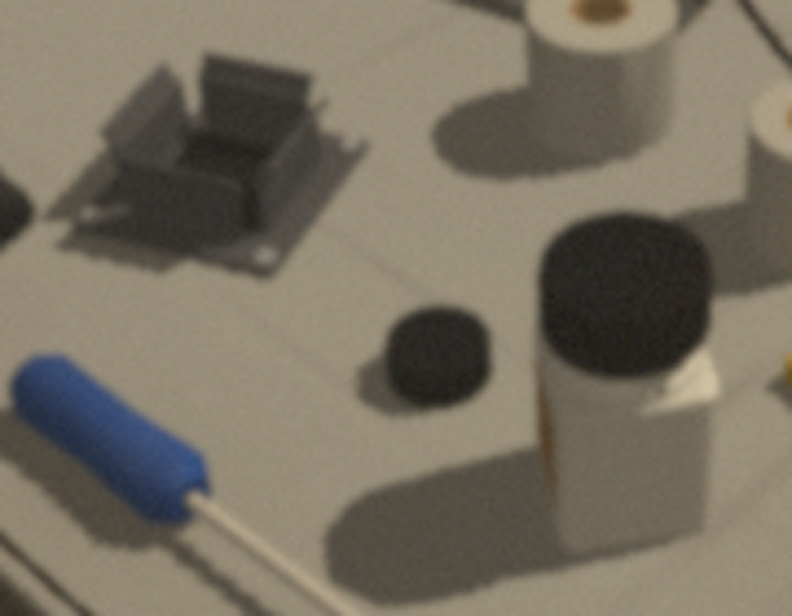

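Holder crop (×5): the foot screws are at full-image (181,245), (219.6,229), (234.8,267.4) and (195.8,283.4). The cap's top circle is centred at (341.4,263.4). The brown label edge runs (319.6,270.6) to (336,282). The scene crop shows the cap's top face near (262,259) and the jar's bottom edge running (250.7,325.5) to (280.2,319.3).

```bash
python3 - <<'E'
from h import *
T=pickle.load(open("top0.pkl","rb"));S=pickle.load(open("scene0.pkl","rb"))
def tri(a,b):
    A=[];B=[]
    for d,(u,v) in((T,a),(S,b)):
        R,t=np.array(d["R"]),np.array(d["t"])
        k=np.array([(u-d["cx"])/f(d),(v-d["cy"])/f(d)])
        for i in(0,1): A.append(R[i]-k[i]*R[2]);B.append(k[i]*t[2]-t[i])
    x,r,_,_=np.linalg.lstsq(np.array(A),np.array(B),rcond=None);return x.round(4),r
print("cap",tri((341.4,263.4),(262,259)),"rad",[np.linalg.norm(ray(T,341.4+17.4*c,263.4+17.4*s,.108)-ray(T,341.4,263.4,.108)) for c,s in((1,0),(0,1))])
print("stand",tri((75,262),(88,140)))
def quad(P,z):
    W=np.array([ray(T,*p,z)[:2] for p in P]);e=[W[(i+1)%4]-W[i] for i in range(4)]
    print("c",W.mean(0),"side",[np.linalg.norm(k).round(4) for k in e],"ang",[np.degrees(np.arctan2(k[1],k[0]))%90 for k in e])
quad([(181,245),(219.6,229),(234.8,267.4),(195.8,283.4)],.004)
o=lambda x,y:(165+x/5,215+y/5)
quad([o(62,143),o(280,50),o(371,268),o(152,362)],.004)
# inner lip opening (top of flare)
W=[ray(T,300+98/5,225+228/5,.06),ray(T,300+180/5,225+285/5,.06)];e=W[1]-W[0];print("label ang",np.degrees(np.arctan2(e[1],e[0]))%90,W)
c=ray(T,341.4,263.4,.108);print(c)
for z in(0,):
    W=[ray(S,250.7,325.5,0),ray(S,280.2,319.3,0)];e=W[1]-W[0];print("bottom",W,np.linalg.norm(e),np.degrees(np.arctan2(e[1],e[0]))%90)
W=[ray(T,300+110/5,225+195/5,.068),ray(T,300+155/5,225+105/5,.068)];e=W[1]-W[0];print(np.degrees(np.arctan2(e[1],e[0]))%90)
print(proj(S,[*c[:2],.108]),proj(S,[*c[:2],0]))
r=Ro.from_rotvec([-6.08222802e-01, -3.08169541e+00,  3.00054048e-03]).as_matrix();print(r)
E
```

```text
cap (array([ 0.4883, -0.1506,  0.1107]), array([1.89615202e-06])) rad [np.float64(0.03048239944612286), np.float64(0.030068125336028574)]
stand (array([0.4757, 0.2966, 0.1593]), array([1.36538165e-05]))
c [0.49651762 0.09915764] side [np.float64(0.0824), np.float64(0.0819), np.float64(0.0821), np.float64(0.0812)] ang [np.float64(24.15632993799133), np.float64(23.870810128839167), np.float64(23.680974932679348), np.float64(24.025359949769346)]
c [0.49671619 0.09828055] side [np.float64(0.0935), np.float64(0.0937), np.float64(0.0928), np.float64(0.0934)] ang [np.float64(24.77390853093145), np.float64(24.874440797569434), np.float64(24.587415346302194), np.float64(25.310859923846465)]
label ang 56.72241579764234 [array([ 0.47403636, -0.11671113,  0.06      ]), array([ 0.45404534, -0.14717051,  0.06      ])]
[ 0.48765922 -0.15028968  0.108     ]
bottom [array([ 0.45423108, -0.15981452,  0.        ]), array([ 0.49556273, -0.18549024,  0.        ])] 0.04865744971554179 58.15094769390919
64.06161826976401
[260.89815919 260.56360917] [260.84737711 310.85145635]
[[-9.25014026e-01  3.79932096e-01 -8.09316300e-04]
 [ 3.79932952e-01  9.25012301e-01 -1.78759735e-03]
 [ 6.94619242e-05 -1.96103855e-03 -9.99998075e-01]]
```

Call:
{"api": "send_rows", "payload": {
  "targets": [-0.78,-0.58,-0.125,0,0,0,-0.78,-0.58,-0.125,0,0,0,-0.78,-0.58,-0.125,0,0,0,-0.78,-0.58,-0.125,0,0,0,-0.78,-0.58,-0.125,0,0,0,-0.78,-0.58,-0.125,0,0,0,-0.78,-0.58,-0.125,0,0,0,-0.78,-0.58,-0.125,0,0,0],
  "hand": 1
}}

```text
clock: 0.77
tcp_pos: [0.3676, 0.3998, 0.2565]
tool_rot: [-0.608, -3.082, 0.001]
contact_force: [0.4, -0.4, 0.2]
width: 0.0916
grip_force: 0.0
```

Call:
{"api": "send_rows", "payload": {
  "targets": [-0.595,-0.86,0,0,0,0,-0.595,-0.86,0,0,0,0,-0.595,-0.86,0,0,0,0,-0.595,-0.86,0,0,0,0,-0.595,-0.86,0,0,0,0,-0.595,-0.86,0,0,0,0,-0.595,-0.86,0,0,0,0,-0.595,-0.86,0,0,0,0,-0.595,-0.86,0,0,0,0]
}}

```text
clock: 1.52
tcp_pos: [0.4274, 0.1239, 0.2566]
tool_rot: [-0.608, -3.082, 0.0]
contact_force: [0.5, 0.7, 0.7]
width: 0.0921
grip_force: 0.0
```

Call:
{"api": "send_rows", "payload": {
  "targets": [-0.595,-0.86,0,0,0,0,-0.595,-0.86,0,0,0,0,-0.595,-0.86,0,0,0,0,-0.595,-0.86,0,0,0,0,-0.595,-0.86,0,0,0,0,-0.595,-0.86,0,0,0,0,-0.595,-0.86,0,0,0,0,-0.595,-0.86,0,0,0,0,-0.595,-0.86,0,0,0,0]
}}

```text
clock: 2.27
tcp_pos: [0.4877, -0.1517, 0.2564]
tool_rot: [-0.608, -3.082, -0.0]
contact_force: [-0.0, 0.6, -0.8]
width: 0.0918
grip_force: 0.0
```

Call:
{"api": "send_rows", "payload": {
  "targets": [0,0,0,0,0,7,0,0,0,0,0,7,0,0,0,0,0,7,0,0,0,0,0,7,0,0,0,0,0,7,0,0,0,0,0,7,0,0,0,0,0,7,0,0,0,0,0,7,0,0,0,0,0,2,0,0,0,0,0,0]
}}

```text
clock: 3.1
tcp_pos: [0.4877, -0.1501, 0.2563]
tool_rot: [-2.027, -2.399, 0.001]
contact_force: [-0.0, 0.9, -0.1]
width: 0.0918
grip_force: 0.0
```

```bash
cat >> h.py <<'E'
def st(target=None):
    from bench import observe
    o=observe();R=Ro.from_rotvec(o["tool_rot"]).as_matrix()
    print("t",o["clock"],"p",o["tcp_pos"].round(4),"yaw_y",np.degrees(np.arctan2(R[1,1],R[0,1])).round(2),"z",R[:,2].round(4),"j",o["joints"].round(2),"F",o["contact_force"].round(2),"M",o["wrist_torque"].round(2),"w",o["width"],"g",o["grip_force"])
    if target is not None: print("units",(R.T@(np.array(target)-o["tcp_pos"])/.03).round(3))
    return o,R
E
python3 -c "
from h import *
st([.488,-.1503,.077])"
```

```text
t 3.1 p [ 0.4877 -0.1501  0.2563] yaw_y 9.61 z [-9.e-04  2.e-04 -1.e+00] j [ 0.09  0.19  0.18  1.88 -0.04  1.08  0.45] F [-0.03  0.87 -0.15] M [-0.05  0.01 -0.03] w 0.09178574653323525 g 0.0
units [-0.011  0.015  5.977]
```

Call:
{"api": "send_rows", "payload": {
  "targets": [0,0.015,0.9,0,0,0,0,0,0.9,0,0,0,0,0,0.9,0,0,0,0,0,0.9,0,0,0,0,0,0.8,0,0,0,0,0,0.7,0,0,0,0,0,0.5,0,0,0,0,0,0.37,0,0,0,0,0,0,0,0,0]
}}

```text
clock: 3.85
tcp_pos: [0.4866, -0.1497, 0.0753]
tool_rot: [-2.022, -2.399, 0.003]
contact_force: [-0.1, 0.5, 0.2]
width: 0.0922
grip_force: 0.0
```

```bash
python3 - <<'E'
from h import *
from bench import *
st([.488,-.1503,.077])
d=get_image("scene");crop(d,180,190,160,150,4,"pics/g1.png")
E
```

```text
t 3.85 p [ 0.4866 -0.1497  0.0753] yaw_y 9.74 z [-0.0044  0.001  -1.    ] j [ 0.12  0.44  0.15  2.03 -0.1   0.68  0.51] F [-0.12  0.54  0.18] M [-0.09  0.09 -0.03] w 0.09221959960871157 g 0.0
units [-0.029  0.044 -0.057]
```

View pics/g1.png

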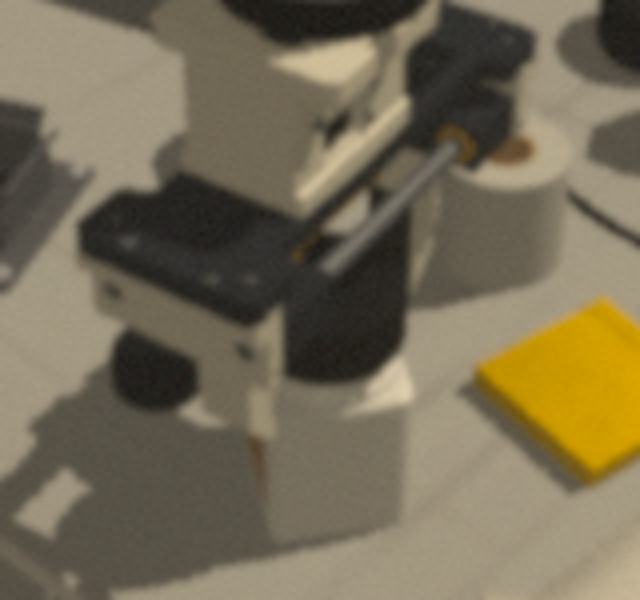

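The fingers straddle the cap with the jar upright and nothing touched (jar at about (262,290) in the full image). Next I centre and close.

Call:
{"api": "send_rows", "payload": {
  "targets": [-0.03,0.045,-0.04,0,0,0,0,0,0,0,0,0,0,0,0,0,0,0,0,0,0,0,0,0,0,0,0,0,0,0,0,0,0,0,0,0,0,0,0,0,0,0],
  "hand": -1
}}

```text
clock: 4.48
tcp_pos: [0.4896, -0.151, 0.0791]
tool_rot: [-2.026, -2.4, 0.0]
contact_force: [-2.0, -0.1, 4.4]
width: 0.0588
grip_force: 30.0
```

```bash
python3 -c "
from h import *
st([.488,-.1503,.077])"
```

```text
t 4.4833 p [ 0.4896 -0.151   0.0791] yaw_y 9.66 z [-3.e-04 -0.e+00 -1.e+00] j [ 0.12  0.44  0.15  2.02 -0.1   0.69  0.51] F [-2.04 -0.12  4.44] M [-0.11  0.41  0.07] w 0.058820295491918875 g 30.00056758231949
units [ 0.034 -0.048  0.071]
```

Call:
{"api": "send_rows", "payload": {
  "targets": [0,0,-0.1,0,0,0,0,0,-0.3,0,0,0,0,0,-0.5,0,0,0,0,0,-0.6,0,0,0,0,0,-0.5,0,0,0,0,0,-0.3,0,0,0,0,0,0,0,0,0]
}}

```text
clock: 5.07
tcp_pos: [0.4912, -0.1511, 0.1498]
tool_rot: [2.024, 2.398, 0.003]
contact_force: [0.0, -0.0, -5.8]
width: 0.059
grip_force: 30.0
```

```bash
python3 -c "
from h import *
st([.4966,.0985,.148])"
```

```text
t 5.0667 p [ 0.4912 -0.1511  0.1498] yaw_y 9.67 z [ 3.5e-03 -6.0e-04 -1.0e+00] j [ 0.1   0.32  0.17  1.98 -0.07  0.84  0.48] F [ 0.01 -0.04 -5.85] M [-0.08 -0.05  0.01] w 0.05901507970472338 g 29.999314321903512
units [8.173 1.574 0.055]
```

Call:
{"api": "send_rows", "payload": {
  "targets": [0.4,0.08,0,0,0,0,0.8,0.155,0,0,0,0,0.95,0.18,0,0,0,0,0.95,0.18,0,0,0,0,0.95,0.18,0,0,0,0,0.95,0.18,0,0,0,0,0.95,0.18,0,0,0,0,0.95,0.18,0,0,0,0,0.8,0.155,0,0,0,0,0.45,0.1,0,0,0,0]
}}

```text
clock: 5.9
tcp_pos: [0.494, 0.1021, 0.1468]
tool_rot: [-2.02, -2.403, 0.0]
contact_force: [1.1, 0.4, -4.4]
width: 0.0593
grip_force: 30.0
```

Call:
{"api": "send_rows", "payload": {
  "targets": [0,0,0,0,0,3,0,0,0,0,0,6,0,0,0,0,0,6,0,0,0,0,0,6,0,0,0,0,0,6,0,0,0,0,0,4,0,0,0,0,0,2,0,0,0,0,0,0,0,0,0,0,0,0]
}}

```text
clock: 6.65
tcp_pos: [0.4945, 0.098, 0.147]
tool_rot: [-2.623, -1.728, 0.003]
contact_force: [0.4, -0.6, -5.7]
width: 0.0588
grip_force: 30.0
```

```bash
python3 - <<'E'
from h import *
from bench import *
st([.4966,.0985,.148])
T=get_image("top");S=get_image("scene")
pickle.dump((T,S),open("air.pkl","wb"))
a=cv2.resize(np.ascontiguousarray(T["img"][200:320,150:270,::-1]),None,fx=3.3,fy=5,interpolation=cv2.INTER_CUBIC)
a=cv2.resize(np.ascontiguousarray(T["img"][200:320,150:270,::-1]),(400,400),interpolation=cv2.INTER_CUBIC)
b=cv2.resize(np.ascontiguousarray(S["img"][150:270,110:230,::-1]),(400,400),interpolation=cv2.INTER_CUBIC)
cv2.imwrite("pics/air.png",np.hstack([a,b]))
E
```

```text
t 6.65 p [0.4945 0.098  0.147 ] yaw_y -23.25 z [-1.7e-03 -5.0e-04 -1.0e+00] j [-0.39  0.31  0.16  2.   -0.07  0.83 -0.59] F [ 0.44 -0.64 -5.65] M [-0.08  0.09 -0.03] w 0.058777045569607965 g 29.99956202809699
units [ 0.044  0.058 -0.035]
```

View pics/air.png

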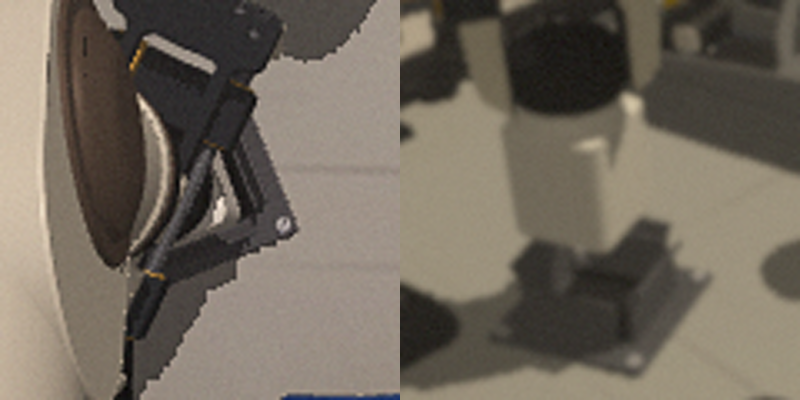

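The jar hangs upright over the holder. Its nearest vertical corner is at about (171,226) in the full scene image, and its near face looks roughly parallel to the holder wall. I'll check that more closely.

```bash
python3 - <<'E'
from h import *
T,S=pickle.load(open("air.pkl","rb"))
d=dict(S);crop(d,132,172,84,93,6.4,"pics/air2.png")
o=np.array([.4966,.0987]);
for z in(.069,):
  for yaw in(24.2,):
    for r in(.029,):
        a=np.radians(yaw+np.arange(4)*90);
        for s in ((1,1),(1,-1),(-1,-1),(-1,1)):
            c=np.cos(a[0]);q=np.sin(a[0]);X=o+r*np.array([c*s[0]-q*s[1],q*s[0]+c*s[1]]);print(X.round(3),((proj(S,[*X,z])-[132,172])*6.4).round(0),((proj(S,[*X,.137])-[132,172])*6.4).round(0))
E
```

```text
[0.511 0.137] [180. 196.] [151.  -1.]
[0.535 0.084] [356. 233.] [335.  34.]
[0.482 0.06 ] [262. 344.] [235. 139.]
[0.458 0.113] [ 78. 304.] [ 43. 100.]
```

View pics/air2.png

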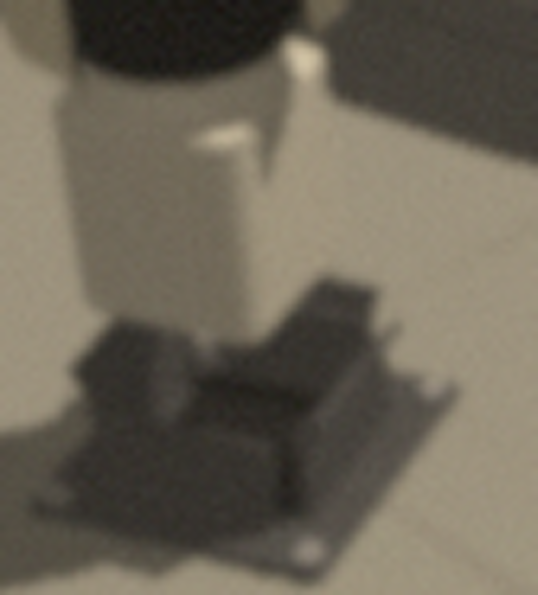

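Crop: the jar's bottom edge runs (105,308) to (235,338), slope 0.23. An aligned jar would give 0.22, and the corners sit where expected, so yaw and position look right. Now I lower it in stages.

Call:
{"api": "send_rows", "payload": {
  "targets": [0.045,0.04,0.2,0,0,0,0,0,0.3,0,0,0,0,0,0.2,0,0,0,0,0,0.1,0,0,0,0,0,0,0,0,0,0,0,0,0,0,0]
}}

```text
clock: 7.25
tcp_pos: [0.4966, 0.0987, 0.1233]
tool_rot: [-2.625, -1.726, 0.002]
contact_force: [-0.9, -0.5, -5.0]
width: 0.0595
grip_force: 30.0
```

```bash
python3 -c "
from h import *
st([.4966,.0985,.083])"
```

```text
t 7.25 p [0.4966 0.0987 0.1233] yaw_y -23.34 z [-1.e-03 -3.e-04 -1.e+00] j [-0.38  0.35  0.16  2.01 -0.08  0.78 -0.59] F [-0.86 -0.47 -5.04] M [-0.04  0.1  -0.05] w 0.05951353252631094 g 29.99924079689663
units [-0.004  0.005  1.344]
```

Call:
{"api": "send_rows", "payload": {
  "targets": [0,0,0.1,0,0,0,0,0,0.1,0,0,0,0,0,0.1,0,0,0,0,0,0.1,0,0,0,0,0,0,0,0,0]
}}

```text
clock: 7.67
tcp_pos: [0.4966, 0.0988, 0.1112]
tool_rot: [-2.625, -1.726, 0.001]
contact_force: [0.4, -1.0, -4.9]
width: 0.0592
grip_force: 30.0
```

Call:
{"api": "send_rows", "payload": {
  "targets": [0,0,0.1,0,0,0,0,0,0.1,0,0,0,0,0,0.1,0,0,0,0,0,0,0,0,0]
}}

```text
clock: 8.0
tcp_pos: [0.4966, 0.0988, 0.1022]
tool_rot: [-2.625, -1.726, 0.001]
contact_force: [0.1, -0.3, -6.6]
width: 0.0591
grip_force: 30.0
```

```bash
python3 -c "
from h import *
st([.4966,.0985,.083])"
```

```text
t 8.0 p [0.4966 0.0988 0.1022] yaw_y -23.33 z [-7.e-04 -2.e-04 -1.e+00] j [-0.38  0.39  0.15  2.03 -0.09  0.74 -0.58] F [ 0.05 -0.25 -6.61] M [-0.08 -0.   -0.03] w 0.059113698789022714 g 29.99933740880806
units [-0.008  0.004  0.639]
```

Already about 19 mm into the cup with no contact. Continuing slowly.

Call:
{"api": "send_rows", "payload": {
  "targets": [0,0,0.1,0,0,0,0,0,0.1,0,0,0,0,0,0.1,0,0,0,0,0,0.1,0,0,0,0,0,0,0,0,0]
}}

```text
clock: 8.42
tcp_pos: [0.4966, 0.0988, 0.0901]
tool_rot: [-2.624, -1.726, 0.001]
contact_force: [0.8, 0.1, -5.6]
width: 0.0594
grip_force: 30.0
```

Call:
{"api": "send_rows", "payload": {
  "targets": [0,0,0.05,0,0,0,0,0,0.05,0,0,0,0,0,0.05,0,0,0,0,0,0,0,0,0]
}}

```text
clock: 8.75
tcp_pos: [0.4967, 0.0988, 0.086]
tool_rot: [-2.625, -1.726, 0.001]
contact_force: [0.0, 0.4, -6.4]
width: 0.0592
grip_force: 30.0
```

Call:
{"api": "send_rows", "payload": {
  "targets": [0,0,0.04,0,0,0,0,0,0.04,0,0,0,0,0,0,0,0,0]
}}

```text
clock: 9.0
tcp_pos: [0.4968, 0.0988, 0.0837]
tool_rot: [-2.625, -1.726, 0.0]
contact_force: [0.1, 0.5, -6.0]
width: 0.0594
grip_force: 30.0
```

Call:
{"api": "send_rows", "payload": {
  "targets": [0,0,0.03,0,0,0,0,0,0.03,0,0,0,0,0,0,0,0,0]
}}

```text
clock: 9.25
tcp_pos: [0.4972, 0.0991, 0.0832]
tool_rot: [-2.624, -1.726, -0.001]
contact_force: [-2.4, -0.8, 6.6]
width: 0.0594
grip_force: 30.0
```

Call:
{"api": "send_rows", "payload": {
  "targets": [0,0,0,0,0,-2,0,0,0,0,0,-3,0,0,0,0,0,-3,0,0,0,0,0,-3,0,0,0,0,0,-3,0,0,0,0,0,0]
}}

```text
clock: 9.75
tcp_pos: [0.4984, 0.099, 0.0832]
tool_rot: [2.392, 2.035, 0.004]
contact_force: [-0.4, 0.4, 1.9]
width: 0.0589
grip_force: 30.0
```

```bash
python3 -c "
from h import *
st()"
```

```text
t 9.75 p [0.4984 0.099  0.0832] yaw_y -9.24 z [ 2.8e-03  8.0e-04 -1.0e+00] j [-0.32  0.42  0.09  2.03 -0.06  0.69 -0.36] F [-0.4   0.43  1.92] M [-0.12  0.01  0.1 ] w 0.058939547748261156 g 29.99967431940604
```

Call:
{"api": "send_rows", "payload": {
  "targets": [0,0,-0.005,0,0,-3,0,0,-0.005,0,0,-3,0,0,-0.005,0,0,-3,0,0,-0.005,0,0,-3]
}}

```text
clock: 10.08
tcp_pos: [0.4982, 0.099, 0.0833]
tool_rot: [2.169, 2.271, 0.004]
contact_force: [1.2, -0.2, -0.2]
width: 0.0591
grip_force: 30.0
```

```bash
python3 -c "
from h import *
from bench import *
st()
d=get_image('scene');crop(d,120,160,100,100,6,'pics/t1.png')
st()"
```

```text
t 10.0833 p [0.4982 0.099  0.0833] yaw_y 2.64 z [ 2.5e-03  7.0e-04 -1.0e+00] j [-0.28  0.42  0.04  2.03 -0.03  0.69 -0.18] F [ 1.23 -0.21 -0.19] M [-0.04 -0.23 -0.3 ] w 0.05912077536476097 g 29.99930979916826
t 10.1333 p [0.4981 0.099  0.0833] yaw_y 2.87 z [ 2.2e-03  5.0e-04 -1.0e+00] j [-0.28  0.42  0.04  2.03 -0.02  0.69 -0.18] F [ 1.18 -0.13  0.88] M [-0.09 -0.09  0.07] w 0.05905642530129324 g 30.000437853159383
```

View pics/t1.png

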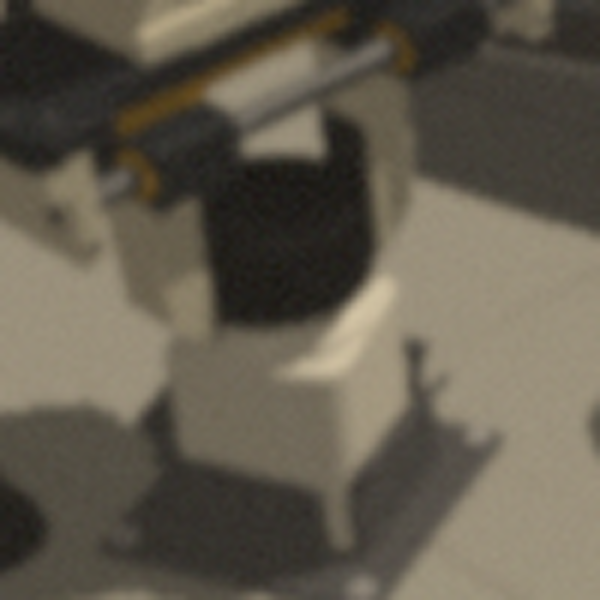

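Seated: the square body is down in the cup, with its near corner showing in the open corner slot at (340,520) in the crop, and the fingers are still on the cap. I continue unscrewing.

Call:
{"api": "send_rows", "payload": {
  "targets": [0,0,-0.007,0,0,-3,0,0,-0.007,0,0,-3,0,0,-0.007,0,0,-3,0,0,-0.007,0,0,-3]
}}

```text
clock: 10.47
tcp_pos: [0.4981, 0.0987, 0.0842]
tool_rot: [1.92, 2.485, 0.002]
contact_force: [1.5, -0.5, 1.0]
width: 0.059
grip_force: 30.0
```

```bash
python3 -c "
from h import *
st()"
```

```text
t 10.4667 p [0.4981 0.0987 0.0842] yaw_y 14.61 z [ 2.1e-03  3.0e-04 -1.0e+00] j [-0.24  0.42 -0.01  2.03  0.01  0.69  0.  ] F [ 1.45 -0.48  0.95] M [-0.11 -0.23 -0.2 ] w 0.05903397760909531 g 29.999420728418045
```

Call:
{"api": "send_rows", "payload": {
  "targets": [0,0,-0.007,0,0,-3,0,0,-0.007,0,0,-3,0,0,-0.007,0,0,-3,0,0,-0.007,0,0,-3]
}}

```text
clock: 10.8
tcp_pos: [0.4982, 0.0988, 0.0849]
tool_rot: [1.649, 2.672, 0.002]
contact_force: [1.3, -1.0, 0.5]
width: 0.0593
grip_force: 30.0
```

```bash
python3 -c "
from h import *
st()"
```

```text
t 10.8 p [0.4982 0.0988 0.0849] yaw_y 26.65 z [ 2.4e-03  3.0e-04 -1.0e+00] j [-0.2   0.42 -0.06  2.03  0.04  0.7   0.18] F [ 1.29 -0.99  0.49] M [-0.15 -0.36 -0.05] w 0.05925287611136234 g 29.999412858160213
```

Call:
{"api": "send_rows", "payload": {
  "targets": [0,0,-0.007,0,0,-3,0,0,-0.007,0,0,-3]
}}

```text
clock: 10.97
tcp_pos: [0.4983, 0.0989, 0.0854]
tool_rot: [1.506, 2.755, 0.002]
contact_force: [2.2, 0.3, -0.5]
width: 0.0593
grip_force: 30.0
```

```bash
python3 -c "
from h import *
st()"
```

```text
t 10.9667 p [0.4983 0.0989 0.0854] yaw_y 32.66 z [ 2.6e-03  4.0e-04 -1.0e+00] j [-0.18  0.42 -0.08  2.03  0.05  0.7   0.27] F [ 2.19  0.33 -0.46] M [-0.08 -0.34 -0.03] w 0.05926262286965483 g 29.99935347761493
```

Call:
{"api": "send_rows", "payload": {
  "targets": [0,0,-0.007,0,0,-3,0,0,-0.007,0,0,-3]
}}

```text
clock: 11.13
tcp_pos: [0.4984, 0.099, 0.0859]
tool_rot: [1.36, 2.83, 0.003]
contact_force: [2.1, -1.0, -0.6]
width: 0.059
grip_force: 30.0
```

```bash
python3 -c "
from h import *
st()"
```

```text
t 11.1333 p [0.4984 0.099  0.0859] yaw_y 38.66 z [ 2.7e-03  6.0e-04 -1.0e+00] j [-0.16  0.42 -0.11  2.03  0.07  0.7   0.37] F [ 2.08 -1.05 -0.62] M [ 0.07 -0.37  0.01] w 0.058969571985172844 g 29.999458047095686
```

Call:
{"api": "send_rows", "payload": {
  "targets": [0,0,-0.04,0,0,0,0,0,0,0,0,0,0,0,0,0,0,0]
}}

```text
clock: 11.38
tcp_pos: [0.498, 0.099, 0.0869]
tool_rot: [1.364, 2.828, 0.002]
contact_force: [3.7, -0.6, -0.2]
width: 0.0591
grip_force: 30.0
```

```bash
python3 -c "
from h import *
st()"
```

```text
t 11.3833 p [0.498  0.099  0.0869] yaw_y 38.52 z [ 2.e-03  4.e-04 -1.e+00] j [-0.16  0.41 -0.11  2.02  0.07  0.7   0.36] F [ 3.67 -0.55 -0.17] M [ 0.01 -0.6   0.06] w 0.05908754718156328 g 30.00005371752195
```

Call:
{"api": "send_rows", "payload": {
  "targets": [-0.025,0.03,-0.04,0,0,0,0,0,0,0,0,0,0,0,0,0,0,0]
}}

```text
clock: 11.63
tcp_pos: [0.4983, 0.099, 0.0878]
tool_rot: [1.361, 2.831, 0.0]
contact_force: [1.5, -0.4, -0.3]
width: 0.0589
grip_force: 30.0
```

```bash
python3 -c "
from h import *
st()"
```

```text
t 11.6333 p [0.4983 0.099  0.0878] yaw_y 38.64 z [ 4.e-04  2.e-04 -1.e+00] j [-0.16  0.41 -0.11  2.02  0.07  0.71  0.37] F [ 1.53 -0.43 -0.28] M [ 0.09 -0.43 -0.05] w 0.05888312337900662 g 29.999980723368935
```

The cap has risen 4.6 mm above its tight height with no pull, so the thread has let go. Lifting straight up.

Call:
{"api": "send_rows", "payload": {
  "targets": [-0.01,0.01,-0.06,0,0,0,0,0,-0.1,0,0,0,0,0,-0.1,0,0,0,0,0,0,0,0,0]
}}

```text
clock: 11.97
tcp_pos: [0.4983, 0.0987, 0.0959]
tool_rot: [-1.361, -2.831, 0.0]
contact_force: [-0.4, -0.6, -0.7]
width: 0.0594
grip_force: 30.0
```

Call:
{"api": "send_rows", "payload": {
  "targets": [0,0,-0.13,0,0,0,0,0,-0.15,0,0,0,0,0,-0.15,0,0,0,0,0,-0.15,0,0,0,0,0,-0.15,0,0,0,0,0,-0.1,0,0,0,0,0,0,0,0,0,0,0,0,0,0,0,0,0,0,0,0,0]
}}

```text
clock: 12.72
tcp_pos: [0.4984, 0.0987, 0.1202]
tool_rot: [-1.361, -2.831, 0.0]
contact_force: [0.4, 0.3, -0.3]
width: 0.0592
grip_force: 30.0
```

```bash
python3 -c "
from h import *
from bench import *
st([.4972,.0989,.1205])
d=get_image('scene');crop(d,115,150,110,110,5.4,'pics/t2.png')
"
```

```text
t 12.7167 p [0.4984 0.0987 0.1202] yaw_y 38.67 z [-2.e-04 -0.e+00 -1.e+00] j [-0.15  0.36 -0.11  2.    0.06  0.78  0.38] F [ 0.38  0.28 -0.26] M [-0.04  0.04 -0.01] w 0.05918160970817231 g 29.999938127584755
units [ 0.029 -0.027 -0.009]
```

View pics/t2.png

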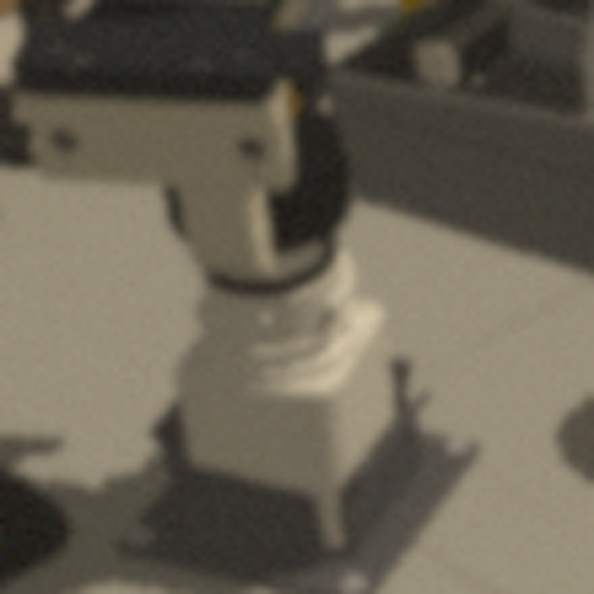

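The jar is fully down in the cup. Its bare threaded neck and black mouth ring show at (270,285) in the crop, and the level cap is held above with a clear gap (lower edge near (300,245)). Position, force and rotation readings agree, with about 15 mm of air.

```bash
python3 -c "
from bench import *
print(finish_job())"
```

```text
the job is handed in; nothing more can be done
None
```

The job is handed in at 12.8 s: the jar is fully down in the holder, and the cap was unscrewed about 62° and is held level about 15 mm above the open mouth; I did not go near the rolls, pad or screwdriver.

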